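Take the wrong foot off the upturned shelf board

TASK

One of the two feet on the upturned shelf board is too tall. Press in the release button of its mount first, then give that foot a quarter turn counter-clockwise (seen from above), lift it straight off and stand it upright in the black parts tray, then let go. Leave the short foot and its button alone.

Things in the scene. Friction and masses are not known exactly. Their poses are not given: they have to be found in the camera images.
- leg_tall (a point): Centre of the wooden leg of the tall foot, the one to take off: an upright square leg of pale wood, 36 x 36 mm, 75 mm high, with a 3 mm rubber pad on top (top 39 mm above this point). x and y axes square to its faces, z up; locked, they match the mount's axes. In the mount this point is 84 mm above the table and the wood's lower edge 46 mm.
- foot_tall: The same tall foot, 0.18 kg; origin at the centre of its underside, 54 mm below leg_tall. Below the wood: a 30 mm round steel spigot with two lugs (52 mm across) under the mount's lips. Button in, it turns counter-clockwise seen from above, with a stop a little past 90 degrees, and lifts out when turned 75 to 100 degrees; 20 mm up it is clear. Button out, it is blocked (do not force).
- leg_short (a point): Centre of the wooden leg of the short foot, which stays: the same square leg but only 35 mm high, in an identical mount 180 mm beside the other on the same board.
- socket_tall (a point): Fixed point on the axis of the tall foot's mount, 44 mm above the table, at the top of its steel lips. The mount is a grey plate 72 x 72 mm with a round socket, and a 44 mm wide arm along its -x (roughly towards the robot) with the release button. x axis from button to socket, z up. Screwed to a fixed wooden board, 200 x 370 x 18 mm.
- socket_short (a point): The same point on the short foot's mount.
- press_tall (a point): Centre of the top of the release button of the tall foot's mount: round, black, 24 mm across, standing 10 mm out of the grey arm, 85 mm from the foot's axis, its top 52 mm above the table. Pressed straight down it slides 8 mm against about 2.5 N of friction and stays in when let go.
- button_tall (a joint): Travel of that button: 0 m out (locked), 0.008 m fully in; the foot is free to turn from 0.006 m.
- button_short (a joint): Travel of the short foot's button, same meaning; leave it out (0).
- tray: The black parts tray, empty, fixed to the table: open box 170 x 150 mm outside (its x, y), walls 4 mm thick and 22 mm high, floor 4 mm thick. Origin at the centre of its underside, on the table.
Things that resemble listed ones, but are neither listed nor needed, are in the scene too. Leave any yellow look-alike of the foot_tall alone.

How it is judged:
On the way, in this order (a step that is already met when the one before it is completed fails the run):
1. the release button of the tall foot's mount is pressed in, before the foot is turned (value of joint button_tall above 0.006 m and angle between the x axis of leg_tall and the x axis of socket_tall, either way round below 0.3 rad), for 0.1 s.
2. the tall foot is turned a quarter turn (within about 25 degrees) in its mount (angle between the x axis of leg_tall and the y axis of socket_tall, either way round below 0.44 rad and horizontal distance between leg_tall and socket_tall below 0.01 m and z of leg_tall in the frame of socket_tall below 0.052 m), for 0.05 s.
3. the tall foot is lifted off its mount (z of leg_tall in the frame of socket_tall above 0.06 m), for 0.05 s.
At the end, for the whole second after the job is handed in: The tall foot stands upright (within 10 degrees) on the floor of the black tray, its axis inside the tray (within 70 mm of the centre along the tray's x and 60 mm along its y), released and at rest; the short foot is still seated in its own mount (x of leg_tall in the frame of tray between -0.07 and 0.07 m and y of leg_tall in the frame of tray between -0.06 and 0.06 m and z of leg_tall in the frame of tray between 0.05 and 0.066 m and angle between each of leg_tall, leg_short's own z axis and vertical below 0.17 rad and linear speed of foot_tall below 0.02 m/s and horizontal distance between leg_short and socket_short below 0.012 m and z of leg_short in the frame of socket_short below 0.028 m); the robot touches nothing.
It fails at once if the short foot's release button is pressed by more than 4 mm (value of joint button_short above 0.004 m).
It fails at once if the short foot is turned, tipped or lifted out of its mount (distance of leg_short from where it was at the start of the episode above 0.015 m or angle between leg_short's own z axis and vertical above 0.2 rad or not (angle between the x axis of leg_short and the x axis of socket_short, either way round below 0.4 rad)).
It also fails if it takes over 50 s, if anything falls off the work surface, if the arm or the gripper's body presses on something with over 40 N, if the wrist force passes 120 N, or if a joint passes its speed limit or range.

ROBOT

A 6-joint arm with a two-finger parallel gripper is mounted at the origin on the work surface. World frame = base frame: x ahead of the robot, y to its left, z up, the work surface at z = 0. Lengths are in m, angles in rad, forces in N, time in s.
With the tool pointing down it reaches from about 0.25 to 0.775 m from the base axis. Payload 4 kg.
Tool frame: the origin (TCP) lies midway between the tips of the shut fingers; the grasp point (between the pads) lies 19 mm behind it; z points along the fingers, x is the direction in which the jaws open and shut, and the axes are right-handed (so a half turn about z gives the same grasp; the last joint's range is limited). The gripper opens to 94 mm and grips with 3 to 60 N. Pads are 16 mm wide; open, the fingers measure 119 mm over their backs; the gripper's body (75 mm by 177 mm) begins 78 mm behind the grasp point.
Start: joints at [1.165, 0.087, 1.371, -0, 1.684, -0.103], TCP at [0.164, 0.525, 0.206] pointing down, gripper open.
Joint ranges: [-3.1, 3.1], [-0.76, 2.03], [0.27, 2.55], [-1.08, 4.22], [0.17, 2.65], [-2.57, 2.57]. Speed limits (rad/s): [2.79, 2.79, 3.14, 3.14, 3.14, 3.14].

INTERFACE

Orientations are given as [roll, pitch, yaw] about the fixed x, y, z axes, in that order (R = Rz(yaw) Ry(pitch) Rx(roll)).
In Python, from bench import * gives the robot as it stands.
- The arm moves only by the tool send_rows, never from a script. Its argument "rows" is one flat list of numbers, 7 for each row, row after row: the shift along the world's x, y, z in mm, then the turn, a rotation vector about the world's x, y, z in degrees, then the opening, from 0 (shut) to 1 (fully open). A call has exactly 8 rows; each row shifts and turns the commanded pose from where the row before left it; what a row does not reach is not made up. A row lasts 1/8 s, in which the tool goes at most 62.5 mm and 10.7 degrees, less where a joint would pass 70% of its speed; a pose out of reach is approached as far as the arm can. A call is refused whole if a number of a shift passes 62.5 or a number of a turn 10.7, either way. A call with a gripper value outside its range is refused whole. The fingers move at their own pace and stop on an object; the grip force is fixed at half the most. Time passes only in rows, so rows that do not move let the fingers close, or fill a call up. It gives the time, the measured TCP pose, the force and the opening at its end, in the units of the state.
- get_obs(): the state, without advancing time (a new reading comes with each control period).
- snapshot(name): name is "side" or "top"; returns a dict with "color" (400x640x3 uint8, red, green, blue), "intrinsics" (3x3 intrinsics, pixels), "rvec" (rotation vector, rad) and "tvec" (3), from world to camera coordinates, as OpenCV has them. Camera axes: x right, y down, z forward; pixel columns grow to the right and rows downward; lengths in m; the calibration is good to about 2 mm. A picture is of the moment at which its call begins. There is no depth.
- close_job(): hands the job in, once; it reports no verdict.
The state is a dict: "time": time; "joint_positions": joint angles; "qvel": joint speeds; "joint_torque": joint torques, N m; "tool_pos": TCP position; "ee_rot": TCP orientation; "wrist_force": force on the tool from outside, world axes, zero at the start; "wrist_torque": the same for the moment, N m; "width": finger opening in m.
Only numpy, scipy, OpenCV 4.12 (cv2) and the standard library are available. Lean on these libraries where they do the work, as an engineer would, in place of code of your own. Each camera call takes 0.05 s, during which the arm holds its last target.

## Working session

There is one attempt and no reset: what is moved stays moved. The work goes in short steps, Python scripts to look and compute and a tool call to move; the robot and the scene stay as the last step left them, time stands still between calls to the robot, and variables do not carry over. Pictures are saved under pics/ and viewed, and the job is handed in when it is done.

Besides the shell and the picture viewer there is one more tool, called after "Request:" by a JSON object that holds its "api" and its "payload". send_rows: Moves the arm, as the interface text tells. Its arguments: {"type":"object","properties":{"rows":{"type":"array","items":{"type":"number"}}},"required":["rows"]}

```bash
ls; mkdir -p pics; python3 - <<'E'
from bench import *
import cv2
o=get_obs(); print({k:np.round(v,3).tolist() if hasattr(v,'__len__') else v for k,v in o.items()} if 'np' in globals() else o)
for n in("side","top"):
    s=snapshot(n); cv2.imwrite(f"pics/{n}0.png",s["color"][:,:,::-1]); print(n,s["intrinsics"],s["rvec"],s["tvec"])
E
```

```text
pics
{'time': 0.0, 'joint_positions': array([ 1.16490971e+00,  8.79331078e-02,  1.37221989e+00, -2.70279643e-05,
        1.68356117e+00, -1.03111531e-01]), 'qvel': array([-0.00098701,  0.00049967, -0.00188576, -0.00060062, -0.00100511,
       -0.00282256]), 'joint_torque': array([ 2.51334095e-04, -3.40185463e+01, -3.02426755e+01,  7.17392773e-02,
        3.30400304e-02, -1.64226954e-04]), 'tool_pos': array([0.16380356, 0.52448828, 0.20433355]), 'ee_rot': array([-3.14140101e+00,  2.11300639e-03,  1.26801843e+00]), 'wrist_force': array([ 0.23838752,  0.14185789, -0.81347743]), 'wrist_torque': array([0.00388733, 0.07829922, 0.02056863]), 'width': 0.09381266454780002}
side [[398.89099275   0.         317.5140355 ]
 [  0.         398.89099275 193.73340505]
 [  0.           0.           1.        ]] [ 2.37877688 -0.6645557   0.25648003] [-0.5539434   0.27456051  0.87426116]
top [[399.98886742   0.         324.8040842 ]
 [  0.         399.98886742 198.99931789]
 [  0.           0.           1.        ]] [ 2.18405316 -2.20666761  0.10140549] [-0.05069307  0.63815692  0.80693258]
```

View pics/side0.png

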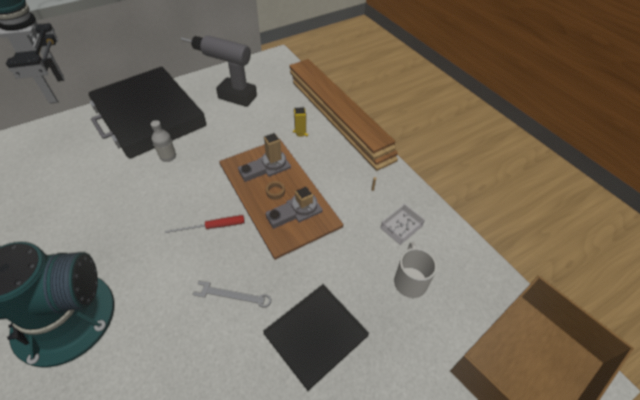

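View pics/top0.png

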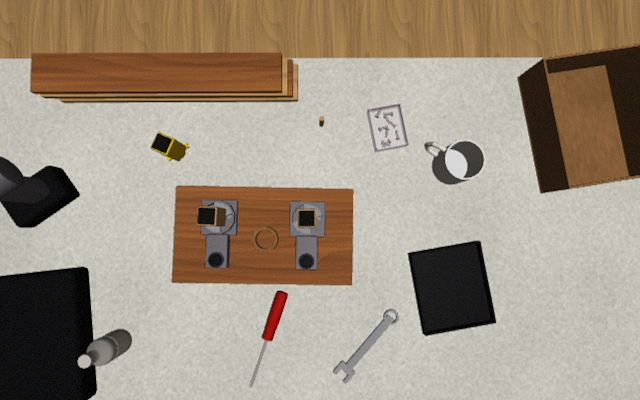

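Candidates, in top-view pixels:
- **Feet:** pale wood feet at (210,216), which leans away with perspective and so is tall, and at (307,218), which is short. The yellow look-alike at (168,146) is not wanted.
- **Buttons:** (216,260) and (306,260).
- **Black boxes:** the thin tray at (452,287) and the case with a handle at (45,335).

I choose the left foot, the left button and the thin tray. Next is a close crop to check this.

```bash
cat > h.py <<'E'
from bench import *
import numpy as np, cv2
def cam(s):
    R,_=cv2.Rodrigues(np.array(s["rvec"],float)); return s["intrinsics"],R,np.array(s["tvec"],float).ravel()
def ray(s,uv,z):
    K,R,t=cam(s); C=-R.T@t; d=R.T@np.linalg.inv(K)@np.array([uv[0],uv[1],1.]); return C+d*(z-C[2])/d[2]
def proj(s,p):
    K,R,t=cam(s); q=K@(R@np.array(p,float)+t); return q[:2]/q[2]
E
python3 - <<'E'
from h import *
s=snapshot("top");c=s["color"];
import pickle; pickle.dump(s,open("top0.pkl","wb"))
d=snapshot("side"); pickle.dump(d,open("side0.pkl","wb"))
a=cv2.resize(c[180:290,170:360],None,fx=4,fy=4,interpolation=cv2.INTER_CUBIC)
cv2.imwrite("pics/crop_top.png",a[:,:,::-1])
a=cv2.resize(d["color"][120:265,210:350],None,fx=4,fy=4,interpolation=cv2.INTER_CUBIC)
cv2.imwrite("pics/crop_side.png",a[:,:,::-1])
# tray & buttons rough
g=c.max(2)
m=(g<45).astype(np.uint8)
n,l,st,ce=cv2.connectedComponentsWithStats(m)
for i in range(1,n):
    if st[i,4]>60: print(st[i],ce[i].round(1))
m=(l==l[287,452]).astype(np.uint8)
cs,_=cv2.findContours(m,cv2.RETR_EXTERNAL,cv2.CHAIN_APPROX_NONE)
r=cv2.minAreaRect(max(cs,key=cv2.contourArea));b=cv2.boxPoints(r);print(b)
P=np.array([ray(s,p,0.022) for p in b]);print(P.round(3),np.linalg.norm(P-np.roll(P,1,0),axis=1))
for p in [(216,260),(306,260)]: print(ray(s,p,.052))
K,R,t=cam(s);print("C",-R.T@t); K,R,t=cam(d);print("C",-R.T@t)
E
```

```text
[ 547   47   93  129 3476] [618.7  94.2]
[ 520   60   49  132 3168] [543.3 129. ]
[ 96  92 122   1 122] [156.5  92. ]
[152 134  19  19 212] [161.3 142.9]
[   0  157   79   70 3270] [ 35.4 193.6]
[198 208  17  16 244] [205.9 215.7]
[299 211  15  15 220] [306.2 218.1]
[ 409  241   87   94 6092] [451.4 287.7]
[209 253  14  14 140] [214.9 259.7]
[300 255  13  13 130] [305.8 261.1]
[    0   267    97   133 11573] [ 45.3 335.6]
[[407.896   252.92798]
 [480.32    239.75995]
 [495.26404 321.95197]
 [422.84003 335.12   ]]
[[ 0.524 -0.228  0.022]
 [ 0.55  -0.38   0.022]
 [ 0.381 -0.404  0.022]
 [ 0.357 -0.254  0.022]] [0.16886593 0.15414909 0.169921   0.15203352]
[0.51709081 0.15915547 0.052     ]
[ 0.51483574 -0.01806531  0.052     ]
C [ 0.57875843 -0.03930778  0.851145  ]
C [ 0.28292212 -0.57660383  0.8567686 ]
```

View pics/crop_top.png

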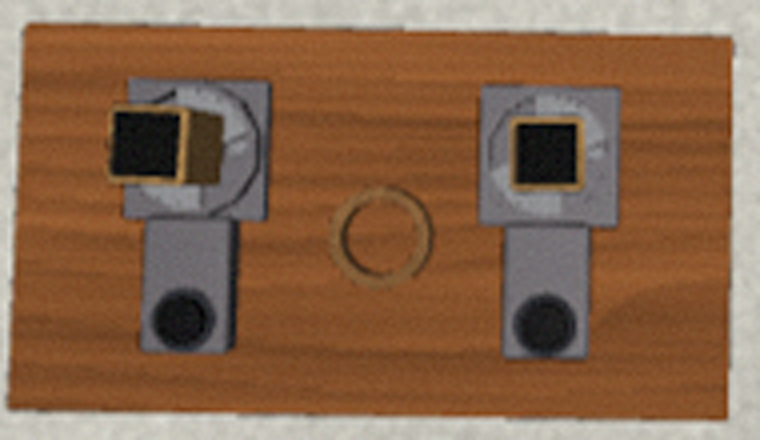

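View pics/crop_side.png

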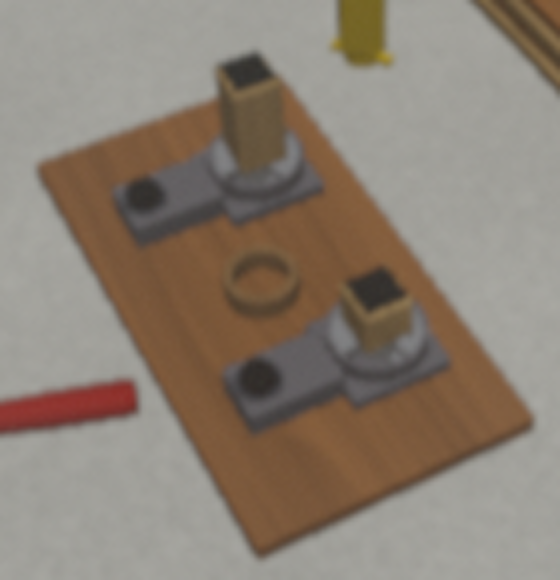

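The crops confirm the choice: the tall foot's pad is at (206,216) and its button at (215,260) in the top view. Next I measure positions with both views.

```bash
python3 - <<'E'
from h import *
import pickle
s=pickle.load(open("top0.pkl","rb"));d=pickle.load(open("side0.pkl","rb"))
def blobs(s,roi,th):
    c=s["color"];m=np.zeros(c.shape[:2],np.uint8);x0,y0,x1,y1=roi
    m[y0:y1,x0:x1]=(c[y0:y1,x0:x1].max(2)<th)
    n,l,st,ce=cv2.connectedComponentsWithStats(m,connectivity=4)
    r=[]
    for i in range(1,n):
        if st[i,4]>25:
            cs,_=cv2.findContours((l==i).astype(np.uint8),cv2.RETR_EXTERNAL,cv2.CHAIN_APPROX_NONE)
            r.append((st[i].tolist(),ce[i].round(2),cv2.minAreaRect(cs[0])))
    return r
for x in blobs(s,(175,185,355,285),45):print("top",x)
for x in blobs(d,(215,125,345,255),45):print("side",x)
bt=ray(s,(214.9,259.7),.052);bs=ray(s,(305.8,261.1),.052);ft=ray(s,(205.9,215.7),.123);fs=ray(s,(306.2,218.1),.083)
print(bt,bs,ft,fs,np.linalg.norm(bt-bs),np.linalg.norm((ft-bt)[:2]),np.linalg.norm((fs-bs)[:2]))
v=bs-bt;print("yaw from buttons",np.degrees(np.arctan2(v[0],-v[1])),"tall",np.degrees(np.arctan2(*(ft-bt)[1::-1])),np.degrees(np.arctan2(*(fs-bs)[1::-1])),np.degrees(np.arctan2((ft-fs)[0]*-1,(ft-fs)[1])))
for n,p in (("bt",bt),("bs",bs),("ft",ft),("fs",fs)): print(n,proj(d,p))
E
```

```text
top ([198, 208, 17, 16, 244], array([205.89, 215.68]), ((206.0, 215.5), (15.0, 16.0), 90.0))
top ([299, 211, 15, 15, 220], array([306.16, 218.06]), ((306.0, 218.0), (14.0, 14.0), 90.0))
top ([227, 235, 3, 31, 34], array([228.03, 249.82]), ((228.07135009765625, 250.00257873535156), (1.2135119438171387, 29.980884552001953), 2.0454084873199463))
top ([209, 253, 14, 14, 140], array([214.94, 259.69]), ((214.75001525878906, 259.75), (12.020814895629883, 12.727920532226562), 45.0))
top ([300, 255, 13, 13, 130], array([305.75, 261.15]), ((306.0, 261.0), (12.0, 12.0), 90.0))
[0.5177047  0.16131625 0.052     ] [ 0.51268127 -0.0176531   0.052     ] [0.60228378 0.16034291 0.123     ] [ 0.59698217 -0.01988632  0.083     ] 0.1790398354022838 0.08458467792277595 0.0843304752336655
yaw from buttons -1.6077935656318063 tall -0.6593332103345434 -1.517471181282495 -1.684921661017102
bt [246.22078507 168.14586436]
bs [274.84909032 213.769792  ]
ft [271.86774694 138.46307871]
fs [304.21562    193.17558288]
```

```bash
python3 - <<'E'
from h import *
import pickle
s=pickle.load(open("top0.pkl","rb"));d=pickle.load(open("side0.pkl","rb"))
def tri(a,b):
    Ps=[]
    for x in (s,d):
        K,R,t=cam(x);Ps.append(K@np.c_[R,t])
    X=cv2.triangulatePoints(Ps[0],Ps[1],np.array(a,float).reshape(2,1),np.array(b,float).reshape(2,1));return (X[:3]/X[3]).ravel()
print("cap",tri((84,361),(155,124)),"bottle base",ray(s,(125,338),0.01))
print("foot",tri((205.9,215.7),(271.8,138.2)),"btn",tri((214.9,259.7),(246.2,168.1)))
print("tray c",tri((451.4,287.5),(316,336)))
E
```

```text
cap [0.35180372 0.36619863 0.13051029] bottle base [0.35859592 0.3526418  0.01      ]
foot [0.60215247 0.16005253 0.12423596] btn [0.51769207 0.16127636 0.05222278]
tray c [ 0.45011406 -0.32018404  0.00906439]
```

Request:
{"api": "send_rows", "payload": {"rows": [36,-36,0,0,0,-9,0,36,-36,0,0,0,-9,0,36,-36,0,0,0,-9,0,36,-36,0,0,0,-9,0,36,-36,0,0,0,-9,0,36,-36,0,0,0,-9,0,36,-36,0,0,0,-9,0,36,-36,0,0,0,-9,0]}}

```text
time: 1.2
tool_pos: [0.4529, 0.2356, 0.2054]
ee_rot: [-3.141, -0.0, 0.006]
wrist_force: [0.5, 0.4, 0.6]
width: 0.0176
```

Request:
{"api": "send_rows", "payload": {"rows": [25,-25,0,0,0,-1,0,25,-30,-10,0,0,-1,0,14,-19,-30,0,0,0,0,0,0,-40,0,0,0,0,0,0,-40,0,0,0,0,0,0,-15,0,0,0,0,0,0,0,0,0,0,0,0,0,0,0,0,0,0]}}

```text
time: 2.2
tool_pos: [0.5174, 0.1634, 0.0726]
ee_rot: [-3.141, -0.004, -0.023]
wrist_force: [0.6, 0.1, 0.2]
width: 0.0005
```

Request:
{"api": "send_rows", "payload": {"rows": [0,-2,-8,0,0,0,0,0,0,-6,0,0,0,0,0,0,-4,0,0,0,0,0,0,-3,0,0,0,0,0,0,-3,0,0,0,0,0,0,-2,0,0,0,0,0,0,0,0,0,0,0,0,0,0,0,0,0,0]}}

```text
time: 3.2
tool_pos: [0.5162, 0.1611, 0.0443]
ee_rot: [-3.141, -0.0, -0.024]
wrist_force: [0.1, -0.3, 0.1]
width: 0.0001
```

```bash
python3 - <<'E'
from h import *
for i in range(2):
    d=snapshot("side"); o=get_obs();print(o["tool_pos"],o["wrist_force"])
a=cv2.resize(d["color"][100:235,190:340],None,fx=4,fy=4,interpolation=cv2.INTER_CUBIC)
cv2.imwrite("pics/press.png",a[:,:,::-1])
E
```

```text
[0.5161687  0.16105107 0.04435413] [ 0.13191794  0.29944552 -0.2759507 ]
[0.51614141 0.16101439 0.04435607] [-0.60141582  0.5494594  -0.32798725]
```

View pics/press.png

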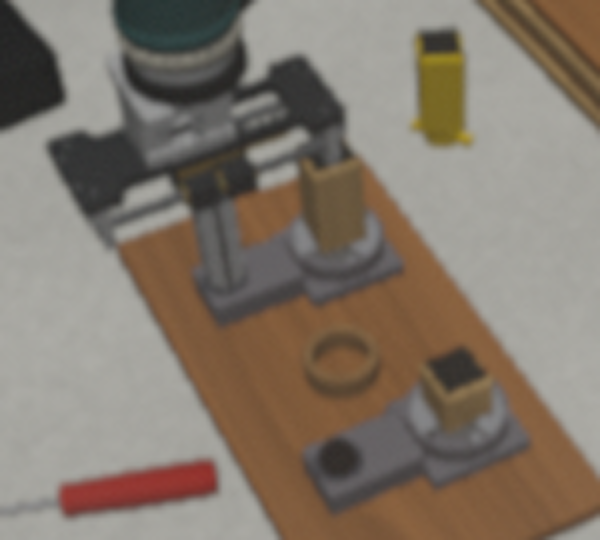

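The shut fingertips stand on the tall mount's button, which they hide, at crop (225,285). I press slightly further and watch for a stop force.

Request:
{"api": "send_rows", "payload": {"rows": [0,0,-0.6,0,0,0,0,0,0,-0.5,0,0,0,0,0,0,0,0,0,0,0,0,0,0,0,0,0,0,0,0,0,0,0,0,0,0,0,0,0,0,0,0,0,0,0,0,0,0,0,0,0,0,0,0,0,0]}}

```text
time: 4.3
tool_pos: [0.5161, 0.1611, 0.0442]
ee_rot: [-3.141, -0.001, -0.023]
wrist_force: [-1.1, 0.0, 5.9]
width: 0.0004
```

Request:
{"api": "send_rows", "payload": {"rows": [0,0,20,0,0,0,0,0,0,45,0,0,0,0,0,0,40,0,0,0,1,20,0,10,0,0,0,1,40,-1,0,0,0,0,1,26,0,0,0,0,0,1,0,0,0,0,0,0,1,0,0,0,0,0,0,1]}}

```text
time: 5.3
tool_pos: [0.6012, 0.16, 0.1577]
ee_rot: [3.141, 0.001, -0.023]
wrist_force: [-0.0, -0.4, -0.2]
width: 0.0567
```

```bash
python3 - <<'E'
from h import *
d=snapshot("side"); o=get_obs();print(o["tool_pos"],o["wrist_force"],o["ee_rot"],o["width"])
a=cv2.resize(d["color"][80:235,190:340],None,fx=4,fy=3.8,interpolation=cv2.INTER_CUBIC)
cv2.imwrite("pics/above.png",a[:,:,::-1])
d=snapshot("top")
a=cv2.resize(d["color"][120:300,120:370],None,fx=3,fy=3,interpolation=cv2.INTER_CUBIC)
cv2.imwrite("pics/above_top.png",a[:,:,::-1])
E
```

```text
[0.60112657 0.16009114 0.15813487] [-0.71507605  0.43468087 -1.29769093] [ 3.14152999e+00  8.09521655e-04 -2.32968489e-02] 0.06063773646215299
```

View pics/above.png

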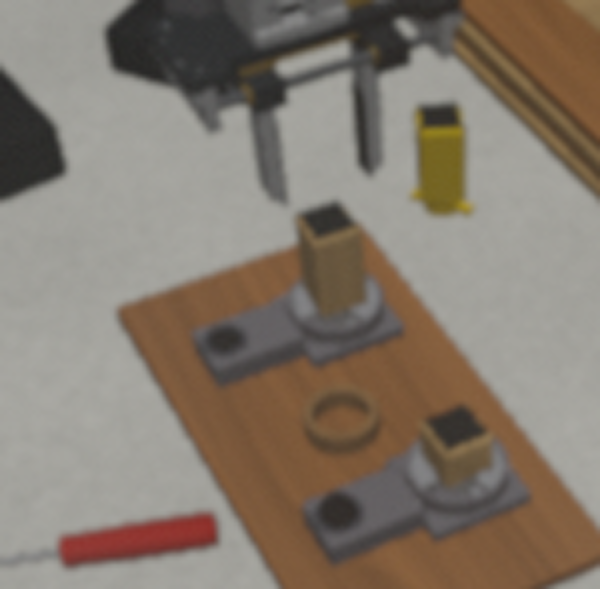

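View pics/above_top.png

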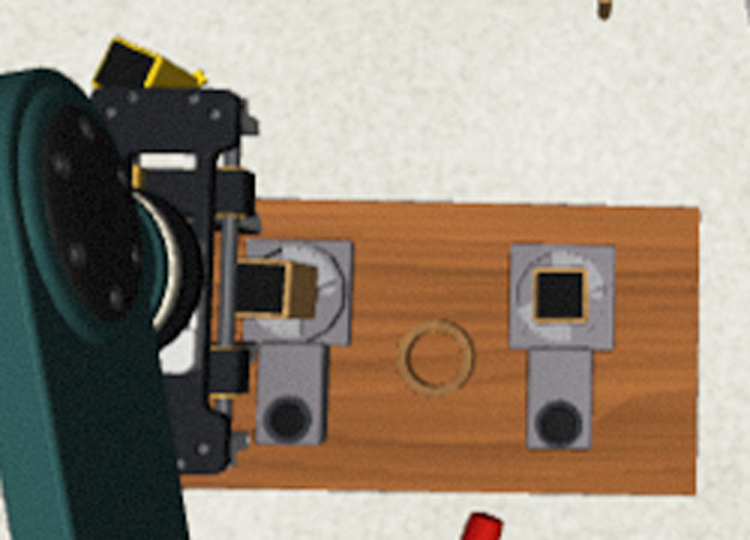

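The left button now sits nearly flush with its arm, at crop (225,340), while the short foot's button still stands proud. The fingers straddle the tall leg along x, so I descend and grip.

Request:
{"api": "send_rows", "payload": {"rows": [1,0,0,0,0,0,1,0,0,0,0,0,0,1,0,0,-20,0,0,0,1,0,0,-30,0,0,0,1,0,0,-25,0,0,0,1,0,0,-15,0,0,0,1,0,0,0,0,0,0,1,0,0,0,0,0,0,1]}}

```text
time: 6.4
tool_pos: [0.6038, 0.1601, 0.0698]
ee_rot: [-3.141, -0.002, -0.024]
wrist_force: [-0.3, 0.1, -0.9]
width: 0.094
```

Request:
{"api": "send_rows", "payload": {"rows": [0,0,0,0,0,0,0.35,0,0,0,0,0,0,0.3,0,0,0,0,0,0,0.3,0,0,0,0,0,0,0.3,0,0,0,0,0,0,0.3,0,0,0,0,0,0,0.3,0,0,0,0,0,0,0.3,0,0,0,0,0,0,0.3]}}

```text
time: 7.4
tool_pos: [0.6028, 0.16, 0.0683]
ee_rot: [3.142, 0.001, -0.023]
wrist_force: [-1.1, 0.4, 0.4]
width: 0.0361
```

Request:
{"api": "send_rows", "payload": {"rows": [0,0,0,0,0,0,0,0,0,0,0,0,2,0,0,0,0,0,0,3,0,0,0,0,0,0,4,0,0,0,0,0,0,4,0,0,0,0,0,0,4,0,0,0,0,0,0,3,0,0,0,0,0,0,0,0]}}

```text
time: 8.4
tool_pos: [0.6033, 0.1601, 0.0684]
ee_rot: [-3.142, -0.001, 0.326]
wrist_force: [1.2, 0.7, -1.2]
width: 0.0357
```

```bash
python3 - <<'E'
from h import *
o=get_obs();print(o["tool_pos"],o["wrist_force"],o["wrist_torque"],o["ee_rot"],o["width"])
d=snapshot("side")
a=cv2.resize(d["color"][80:235,190:340],None,fx=4,fy=3.8,interpolation=cv2.INTER_CUBIC)
cv2.imwrite("pics/turn1.png",a[:,:,::-1])
E
```

```text
[0.603323   0.16014018 0.06838337] [ 1.17246547  0.69677321 -1.18694942] [ 0.11897589 -0.01928607 -0.00130701] [-3.14154616e+00 -8.45141189e-04  3.25727873e-01] 0.035689541227165264
```

View pics/turn1.png

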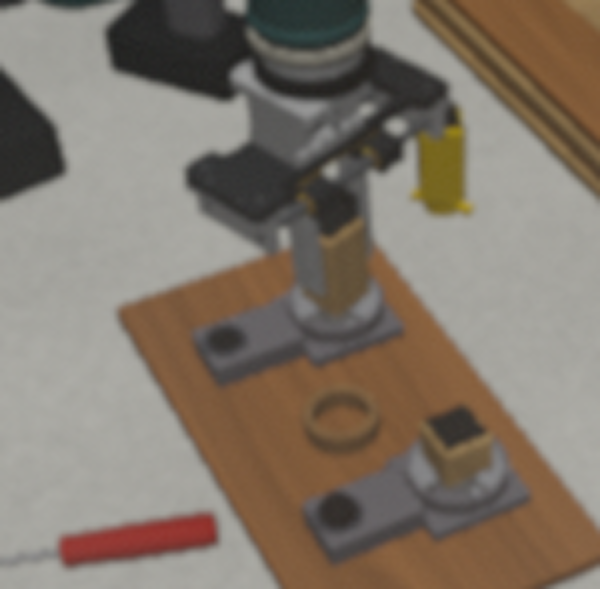

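The leg at crop (335,260) turns with the gripper and there is almost no torque. I continue to 90°.

Request:
{"api": "send_rows", "payload": {"rows": [0,0,0,0,0,6,0,0,0,0,0,0,9,0,0,0,0,0,0,9,0,0,0,0,0,0,9,0,0,0,0,0,0,9,0,0,0,0,0,0,9,0,0,0,0,0,0,9,0,0,0,0,0,0,6,0]}}

```text
time: 9.45
tool_pos: [0.6029, 0.1602, 0.0684]
ee_rot: [-3.141, -0.0, 1.481]
wrist_force: [-1.2, 0.3, -0.3]
width: 0.0357
```

Request:
{"api": "send_rows", "payload": {"rows": [0,0,0,0,0,2,0,0,0,0,0,0,1,0,0,0,0,0,0,0,0,0,0,0,0,0,0,0,0,0,0,0,0,0,0,0,0,0,0,0,0,0,0,0,0,0,0,0,0,0,0,0,0,0,0,0]}}

```text
time: 10.45
tool_pos: [0.603, 0.1599, 0.0683]
ee_rot: [-3.141, -0.0, 1.53]
wrist_force: [-0.5, 1.1, -0.4]
width: 0.0361
```

```bash
python3 - <<'E'
from h import *
o=get_obs();print(o["tool_pos"],o["wrist_force"],o["wrist_torque"],o["ee_rot"],o["width"])
d=snapshot("side")
a=cv2.resize(d["color"][80:235,190:340],None,fx=4,fy=3.8,interpolation=cv2.INTER_CUBIC)
cv2.imwrite("pics/turn2.png",a[:,:,::-1])
E
```

```text
[0.60297415 0.15994228 0.06834505] [-0.47185249  1.05955534 -0.40641253] [0.20351977 0.15595317 0.01369261] [-3.14148509e+00 -8.52363058e-06  1.52974701e+00] 0.03608573816708749
```

View pics/turn2.png

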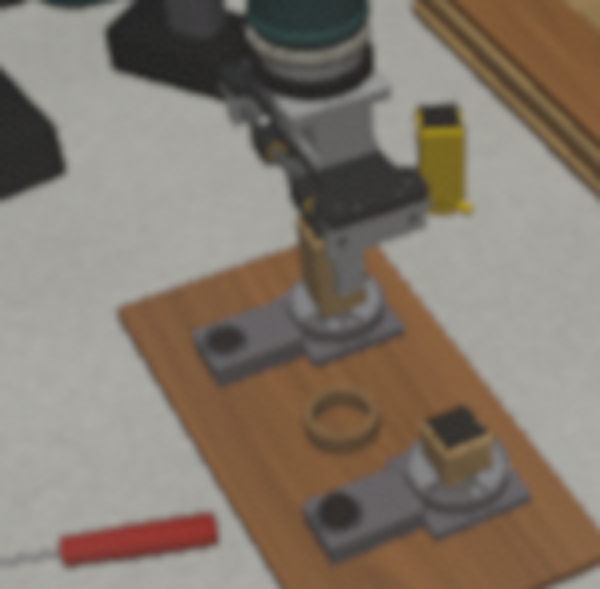

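The foot has turned about 89° with no resistance. Next is lifting it straight off.

Request:
{"api": "send_rows", "payload": {"rows": [0,0,3,0,0,0,0,0,0,5,0,0,0,0,0,0,8,0,0,0,0,0,0,8,0,0,0,0,0,0,8,0,0,0,0,0,0,10,0,0,0,0,0,0,10,0,0,0,0,0,0,0,0,0,0,0]}}

```text
time: 11.5
tool_pos: [0.6038, 0.1601, 0.122]
ee_rot: [3.139, -0.001, 1.53]
wrist_force: [0.4, -1.1, -1.4]
width: 0.0361
```

```bash
python3 - <<'E'
from h import *
o=get_obs();print(o["tool_pos"],o["wrist_force"],o["wrist_torque"],o["ee_rot"],o["width"])
d=snapshot("side")
a=cv2.resize(d["color"][80:235,190:340],None,fx=4,fy=3.8,interpolation=cv2.INTER_CUBIC)
cv2.imwrite("pics/lift.png",a[:,:,::-1])
E
```

```text
[0.60382117 0.1601398  0.12203402] [ 0.4262492  -1.13062593 -1.39597211] [0.04834357 0.02086657 0.02434993] [ 3.13889198e+00 -6.73664239e-04  1.52980069e+00] 0.036100165901241446
```

View pics/lift.png

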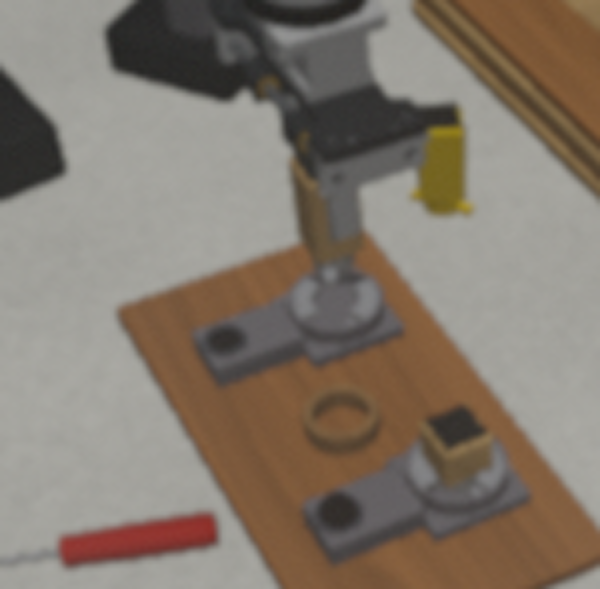

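The spigot is clear of the socket. I raise the foot over the short foot and carry it to the tray.

Request:
{"api": "send_rows", "payload": {"rows": [0,0,30,0,0,0,0,0,0,30,0,0,0,0,-5,-20,0,0,0,-6,0,-14,-40,0,0,0,-8,0,-14,-46,0,0,0,-8,0,-15,-46,0,0,0,-8,0,-15,-46,0,0,0,-8,0,-15,-46,0,0,0,-8,0]}}

```text
time: 12.55
tool_pos: [0.524, -0.0853, 0.1799]
ee_rot: [-3.141, 0.0, 0.723]
wrist_force: [-0.1, -0.3, -2.4]
width: 0.0357
```

Request:
{"api": "send_rows", "payload": {"rows": [-15,-46,0,0,0,-8,0,-15,-46,0,0,0,-8,0,-15,-46,0,0,0,-8,0,-15,-46,0,0,0,-8,0,-8,-25,0,0,0,0,0,-4,-15,0,0,0,0,0,0,0,0,0,0,0,0,0,0,0,0,0,0,0]}}

```text
time: 13.55
tool_pos: [0.4534, -0.307, 0.1803]
ee_rot: [-3.141, -0.0, 0.17]
wrist_force: [0.1, 0.6, -1.6]
width: 0.0358
```

Request:
{"api": "send_rows", "payload": {"rows": [0,-9,-10,0,0,0,0,0,0,-30,0,0,0,0,0,0,-35,0,0,0,0,0,0,-30,0,0,0,0,0,0,-15,0,0,0,0,0,0,-8,0,0,0,0,0,0,0,0,0,0,0,0,0,0,0,0,0,0]}}

```text
time: 14.55
tool_pos: [0.4538, -0.3177, 0.0538]
ee_rot: [3.14, -0.002, 0.168]
wrist_force: [0.2, 0.3, -2.4]
width: 0.0359
```

```bash
python3 - <<'E'
from h import *
o=get_obs();print(o["tool_pos"],o["wrist_force"],o["wrist_torque"],o["ee_rot"],o["width"])
d=snapshot("side")
a=cv2.resize(d["color"][230:400,220:420],None,fx=3.5,fy=3.5,interpolation=cv2.INTER_CUBIC)
cv2.imwrite("pics/tray1.png",a[:,:,::-1])
E
```

```text
[ 0.45383295 -0.31766439  0.05381723] [ 0.2304559   0.2853578  -2.35272314] [-0.04271361  0.04641035 -0.05457407] [ 3.13954981e+00 -1.79816793e-03  1.68492849e-01] 0.035869482150809935
```

View pics/tray1.png

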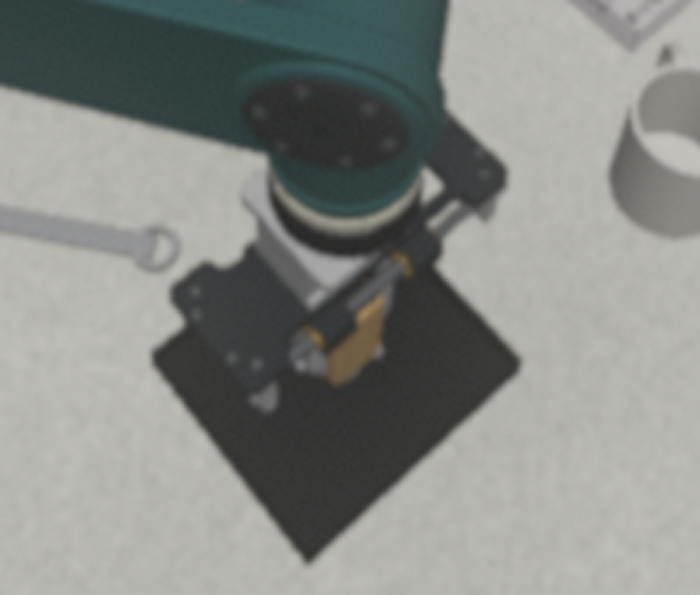

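The foot, at crop (355,345), hangs over the middle of the tray. I lower it slowly until it touches.

Request:
{"api": "send_rows", "payload": {"rows": [0,0,-4,0,0,0,0,0,0,-3,0,0,0,0,0,0,-2,0,0,0,0,0,0,-1,0,0,0,0,0,0,-1,0,0,0,0,0,0,0,0,0,0,0,0,0,0,0,0,0,0,0,0,0,0,0,0,0]}}

```text
time: 15.6
tool_pos: [0.4529, -0.3169, 0.0423]
ee_rot: [-3.142, 0.0, 0.168]
wrist_force: [-2.7, 2.2, 5.9]
width: 0.0357
```

It touched at the expected height of 0.0423 m, with about 8 N. Now I release it.

Request:
{"api": "send_rows", "payload": {"rows": [0,0,0,0,0,0,0.45,0,0,0,0,0,0,0.5,0,0,0,0,0,0,0.7,0,0,0,0,0,0,0.8,0,0,0,0,0,0,0.8,0,0,0,0,0,0,0.8,0,0,0,0,0,0,0.8,0,0,0,0,0,0,0.8]}}

```text
time: 16.6
tool_pos: [0.453, -0.317, 0.0414]
ee_rot: [3.142, -0.0, 0.168]
wrist_force: [0.0, -1.0, 1.1]
width: 0.0752
```

Request:
{"api": "send_rows", "payload": {"rows": [0,0,10,0,0,0,0.8,0,0,25,0,0,0,0.8,0,0,40,0,0,0,0.8,0,0,40,0,0,0,0.8,0,0,30,0,0,0,0.8,-40,0,20,0,0,0,0.8,-40,0,0,0,0,0,0.8,0,0,0,0,0,0,0.8]}}

```text
time: 17.6
tool_pos: [0.3717, -0.3173, 0.208]
ee_rot: [3.139, -0.001, 0.166]
wrist_force: [-0.3, -0.2, 0.1]
width: 0.0752
```

```bash
python3 - <<'E'
from h import *
o=get_obs();print(o["tool_pos"],o["wrist_force"],o["ee_rot"],o["width"])
for n in("side","top"):
    s=snapshot(n); cv2.imwrite(f"pics/end_{n}.png",s["color"][:,:,::-1])
E
```

```text
[ 0.37171686 -0.31726081  0.20802716] [-0.26203744 -0.15867746  0.11159725] [ 3.13930691e+00 -1.35367987e-03  1.66090830e-01] 0.07520298666805009
```

View pics/end_side.png

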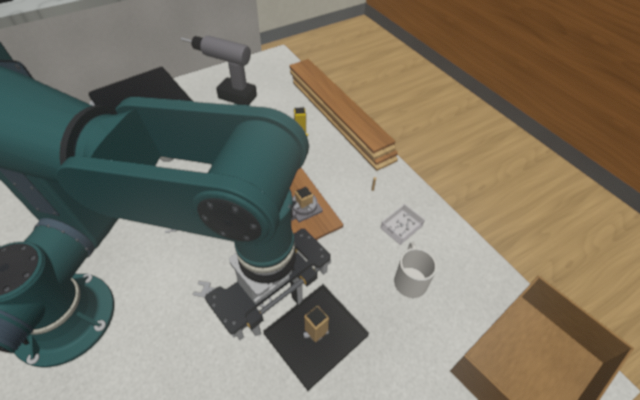

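View pics/end_top.png

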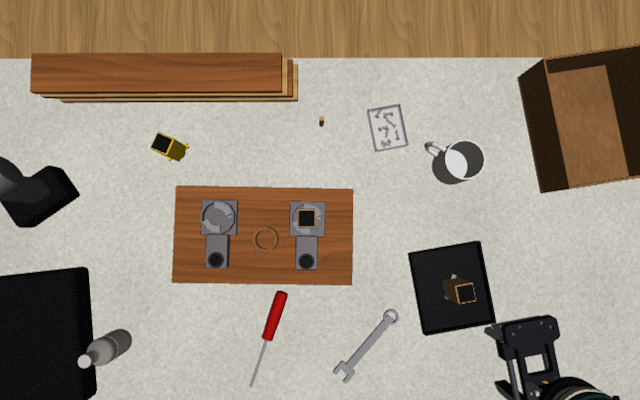

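Both views show the foot standing in the tray, with its pad at about (465,292) in the top view and (317,321) in the side view. The gripper is clear of it and the short foot is unchanged. One numeric check before handing in.

```bash
python3 - <<'E'
from h import *
import pickle
s0=pickle.load(open("top0.pkl","rb"))
S=[snapshot("top"),snapshot("side")]
print([proj(x,(.453,-.317,.097)).round(1) for x in S])
s=S[0]
c=s["color"].astype(int);hsv=cv2.cvtColor(s["color"],cv2.COLOR_RGB2HSV)
m=cv2.inRange(hsv,(5,70,60),(25,255,255));m[:,:415]=0;m[:,490:]=0;m[:250]=0;m[325:]=0
x,y,w,h=cv2.boundingRect(m);print("wood",x,y,w,h)
a=cv2.resize(s["color"][270:315,430:490],None,fx=10,fy=10,interpolation=cv2.INTER_CUBIC);cv2.imwrite("pics/endc.png",a[:,:,::-1])
p=ray(s,(465.5,293),.097);d=p[:2]-[.453,-.3165];t=np.radians(9);print(p,"tray frame",d@[np.cos(t),np.sin(t)],d@[-np.sin(t),np.cos(t)])
print("short foot change",np.abs(s["color"].astype(int)-s0["color"])[198:285,285:330].max())
E
```

```text
[array([465.4, 293.2]), array([317.1, 317.7])]
wood 446 279 31 26
[ 0.45333746 -0.31728927  0.097     ] tray frame 0.00020984128627422847 -0.0008323393207504507
short foot change 20
```

View pics/endc.png

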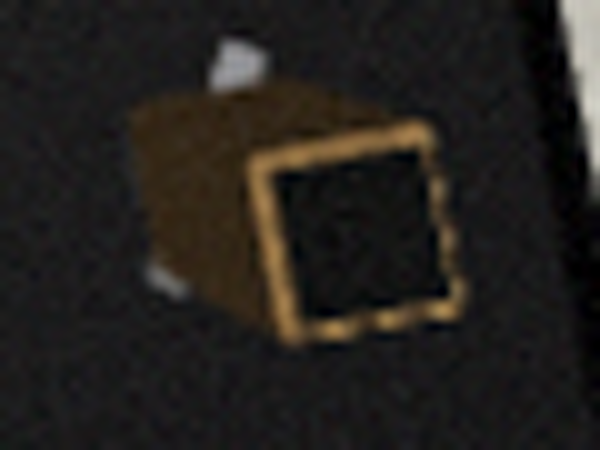

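The pad centre, at crop (355,230) or pixel (465.5,293), matches the projection predicted for an upright foot, (465.4,293.2). I hand the job in.

```bash
python3 - <<'E'
from bench import *
print(close_job())
E
```

```text
the job is handed in; nothing more can be done
None
```

The tall foot is off its mount and standing upright in the black tray. I pressed its release button to the stop, turned the foot about 89° counter-clockwise, lifted it straight off, set it down and let go. The job was handed in at about 18 s of the 50 s, with no verdict reported.

- **Position:** the foot is within about 1 mm of the tray centre. In the top view its pad lies where an upright foot there should show: measured (465.5, 293), predicted (465.4, 293.2). In the side view I read the pad by eye at (317, 321) against a predicted (317, 318).
- **Contact:** the gripper is open and well clear, with the wrist force near zero.
- **Short foot:** it and its button look unchanged from the start; the image there differs only at noise level.
- **Disagreements:** measured tool positions scattered by 1–2 mm during the run, with no effect on the result. No check failed.

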